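# Set up the ampoule inspection light box

## Task

Make the light box ready for inspecting ampoules: roll its knurled dimmer wheel toward the robot with a fingertip until it is off, then work the wedge backward out from under the heavy propped plate in small slow tugs until the plate lies flat, and put the wedge away in the steel tray. Lay every glass ampoule from the table on the plate, none on top of another, and only when all are laid out, roll the wheel away from the robot until its white pointer stands at the fifth mark above off. Leave the other things on the table where they are.

Things in the scene. Friction and masses are not known exactly. Their poses are not given: they have to be found in the camera images.
- lightbox: the inspection light box, fixed, grey, 148 (x) x 250 (y) mm; origin: centre of its underside, yaw varies a little. From its y = -0.125 to 0.055 m a low base 18 mm high carries the hinged plate; from y = 0.055 to 0.125 m stands a control block 45 mm high with the dimmer wheel.
- plate (a joint): angle of the heavy plate (0.9 kg, 144 x 172 x 10 mm, white top), hinged along x beside the control block (light box y = 0.050, z = 0.018 m): 0 = flat on the base, growing as its free end (light box y = -0.122) rises. The wedge holds it at about 0.10 to 0.15 rad at the start; the hinge is damped, so the plate sinks slowly by its own weight.
- plate_center (a point): centre of the plate's top face, on the plate (axes those of the light box when flat; then 29 mm above the table). Round the plate runs a lip 4 mm thick and 5 mm high; inside it the flat is 136 (x) x 164 (y) mm.
- wedge: grey plastic wedge, 32 (x) x 118 (y) mm, 60 g, loose. Origin: underside of its thin edge, which points to its +y; the slope rises to -y over 60 mm from 4 to 28 mm. Behind, y = -60 to -106 mm, an upright grip fin 14 mm thick (x), 30 mm high, ends in a 20 mm post. Starts on the base (z = 18 mm), thin edge under the plate's free end, fin outside; pull it along its own -y (a few N).
- wedge_fin (a point): grip point on the fin, 82 mm behind the thin edge, 18 mm above the wedge's underside; axes as the wedge.
- wedge_mid (a point): middle of the wedge's length, 59 mm behind the thin edge, 12 mm above its underside.
- tray: open steel tray, fixed, 150 (x) x 90 (y) x 22 mm outside, walls and floor 3 mm; origin: centre of its underside. Empty at the start; the wedge fits in lengthwise (along the tray's x, either way round).
- wheel (a joint): turn of the dimmer wheel: 0 = off (end stop), one click each 0.3 rad, end stop 2.1 (seventh mark). Let go between two clicks it drops into the nearer. Grows when the wheel's top is rolled to the light box's +x (away from the robot). Starts at the second, third or fourth mark; wanted in the end: fifth = 1.5. A fingertip pressed on it with 3 to 6 N and moved along x turns it; 7.8 mm of rim a click.
- wheel_top (a point): highest point of the wheel's rim, at the light box's (0, 0.084, 0.058) m, axes as the light box. Wheel: black, radius 26 mm, 14 mm wide, axis along y, centre 26 mm below this point; it stands 13 mm out of the control block. Beside it (light box y = 0.112) a white pointer on a black strip moves 7 mm to +x a click along eight marks, the one nearest the robot being off.
- amp_1: glass ampoule, brown or clear, 12 x 64 x 12 mm, 12 g (box-like underneath, does not roll), lying on the table; three to five are there (None: absent). Origin: underside, near its middle; its long axis is its y: the thick body reaches from y = -8 to 32 mm (grip it across, at y = 12 mm, height 6 mm; it is 8 to 12 mm wide there), the thin neck to y = -30 mm.
- amp_1_grip (a point): grip point of amp_1: middle of its thick body, 12 mm along its y from its origin, 6 mm up; axes as the ampoule.
- amp_2: glass ampoule, brown or clear, 12 x 64 x 12 mm, 12 g (box-like underneath, does not roll), lying on the table; three to five are there (None: absent). Origin: underside, near its middle; its long axis is its y: the thick body reaches from y = -8 to 32 mm (grip it across, at y = 12 mm, height 6 mm; it is 8 to 12 mm wide there), the thin neck to y = -30 mm.
- amp_2_grip (a point): grip point of amp_2: middle of its thick body, 12 mm along its y from its origin, 6 mm up; axes as the ampoule.
- amp_3: glass ampoule, brown or clear, 12 x 64 x 12 mm, 12 g (box-like underneath, does not roll), lying on the table; three to five are there (None: absent). Origin: underside, near its middle; its long axis is its y: the thick body reaches from y = -8 to 32 mm (grip it across, at y = 12 mm, height 6 mm; it is 8 to 12 mm wide there), the thin neck to y = -30 mm.
- amp_3_grip (a point): grip point of amp_3: middle of its thick body, 12 mm along its y from its origin, 6 mm up; axes as the ampoule.
- amp_4: glass ampoule, brown or clear, 12 x 64 x 12 mm, 12 g (box-like underneath, does not roll), lying on the table; three to five are there (None: absent). Origin: underside, near its middle; its long axis is its y: the thick body reaches from y = -8 to 32 mm (grip it across, at y = 12 mm, height 6 mm; it is 8 to 12 mm wide there), the thin neck to y = -30 mm.
- amp_4_grip (a point): grip point of amp_4: middle of its thick body, 12 mm along its y from its origin, 6 mm up; axes as the ampoule.
- amp_5: glass ampoule, brown or clear, 12 x 64 x 12 mm, 12 g (box-like underneath, does not roll), lying on the table; three to five are there (None: absent). Origin: underside, near its middle; its long axis is its y: the thick body reaches from y = -8 to 32 mm (grip it across, at y = 12 mm, height 6 mm; it is 8 to 12 mm wide there), the thin neck to y = -30 mm.
- amp_5_grip (a point): grip point of amp_5: middle of its thick body, 12 mm along its y from its origin, 6 mm up; axes as the ampoule.
- vial_a: bystander: glass vial, 26 mm across, 53 mm high, standing on the table; origin: centre of its underside. Leave it.
- vial_b: bystander: glass vial, 26 mm across, 49 mm high, standing on the table; origin: centre of its underside. Leave it.
- stamp: bystander: rubber stamp, 23 x 50 mm, 52 mm high, standing on the table; origin: centre of its underside. Leave it.

How it is judged:
By the outcome, as a careful person would: the job done as asked, in the order asked, and still so for the second after the job is handed in, with the robot touching nothing.
Of amp_1, amp_2, amp_3, amp_4, amp_5 only 3 to 5 are there at a start; the rules pass over those that are not, and their reading is None.
At some moment in a run one of amp_1, amp_2, amp_3, amp_4, amp_5 may be knocked a few centimetres aside while the robot is not near it.
Once in a run the grip may slacken for a moment while it holds something.
It also fails if it takes over 210 s, if anything falls off the work surface, if the arm or the gripper's body presses on something with over 40 N, if the wrist force passes 120 N, or if a joint passes its speed limit or range.

## Robot

A 7-joint arm with a two-finger parallel gripper is mounted at the origin on the work surface; the furniture and walls round the work are solid. World frame = base frame: x ahead of the robot, y to its left, z up, the work surface at z = 0. Lengths are in m, angles in rad, forces in N, time in s.
With the tool pointing down it reaches from about 0.35 to 0.9 m from the base axis. Payload 8.1 kg.
Tool frame: the origin (TCP) lies on the front face of the gripper's body, between the roots of the fingers; the fingertips stand ahead of it and the grasp point (between the pads) lies 54 mm ahead of it (r.finger_overhang is the z of the fingertips in the tool frame, in m); z points along the fingers, y is the line along which they close (so a half turn about z gives the same grasp; the last joint's range is limited). The gripper opens to 85 mm and grips with 20 to 120 N. Pads are 22 mm wide; open, the fingers measure 114 mm over their backs; the gripper's body (76 mm by 85 mm) begins 54 mm behind the grasp point. The pads swing forward as they close: fully open they stand 13 mm farther back than shut.
Start: joints at [-1.443, 0.434, 0.025, 1.573, -0.012, 1.134, -0.075], TCP at [0.143, 0.608, 0.304] pointing down, gripper open.
Joint ranges: [-2.62, 2.62], [-0.44, 2.09], [-1.27, 1.32], [0.08, 2.57], [-1.32, 4.46], [0.12, 2], [-2.74, 2.74]. Speed limits (rad/s): [2.22, 2.22, 3.01, 3.01, 3.14, 3.14, 3.14].

## Interface

Orientations are given as a 3x3 rotation matrix whose columns are the frame's x, y, z axes.
In Python, from cell import r gives the robot as it stands.
- The arm moves only by the tool jog_arm, never from a script. Its argument "targets" is a list of rows, each a list of 7 numbers: the shift along the tool's x, y, z in mm, then the turn, a rotation vector about the tool's x, y, z in degrees, then the opening, from 0 (shut) to 1 (fully open). In form: [[tx, ty, tz, ax, ay, az, fingers], ...]. A call has 1 to 20 rows; each row shifts and turns the commanded pose from where the row before left it, along the tool's axes as they then stand; what a row does not reach is not made up. A row lasts 1/10 s, in which the tool goes at most 50 mm and 8.59 degrees, less where a joint would pass 70% of its speed; a pose out of reach is approached as far as the arm can. A call with a gripper value outside its range is refused whole. The fingers move at their own pace and stop on an object; "squeeze" is the grip in N (left out, the last holds). Time passes only in rows, so rows that do not move let the fingers close. It gives the time, the measured TCP pose, the force, the opening and the grip force at its end, in the units of the state.
- r.get_state(): the state, without advancing time (a new reading comes with each control period).
- r.get_image(name): name is "scene" or "side" or "wrist"; returns the picture (400x640x3 uint8, red, green, blue); there is no depth.
- r.camera_model(name): a dict with "fx", "fy", "cx", "cy" (pixels), "dist_coeffs" ([k1, k2, p1, p2, k3] as OpenCV has them; the pictures are not rectified), "R" (3x3) and "t" (3): a world point X has camera coordinates R X + t; the wrist camera has in their place "T_tool_cam" (4x4, takes a point from camera to tool coordinates, whose origin is the TCP and whose axes are the flange's). Camera axes: x right, y down, z forward; pixel columns grow to the right and rows downward; lengths in m; the calibration is good to about 2 mm. A picture is of the moment at which its call begins: read the wrist's pose just before it. camera_model takes no time and is no camera call.
- r.sign_off(): hands the job in; it is judged then, once.
The state is a dict: "time_s": time; "joint_pos": joint angles; "qvel": joint speeds; "effort": joint torques, N m; "position": TCP position; "orientation": TCP orientation; "contact_force": force on the tool from outside, world axes, zero at the start; "ft_torque": the same for the moment, N m; "width": finger opening in m; "grasp_force": force on a finger pad.
Only numpy, scipy, OpenCV 4.12 (cv2) and the standard library are available. Lean on these libraries where they do the work, as an engineer would, in place of code of your own. Each camera call takes 0.05 s, during which the arm holds its last target. There are 200 camera calls.

## Working session

There is one attempt and no reset: what is moved stays moved. The work goes in short steps, Python scripts to look and compute and a tool call to move; the robot and the scene stay as the last step left them, time stands still between calls to the robot, and variables do not carry over. Pictures are saved under pics/ and viewed, at most 14 in all, crops included, and the job is handed in when it is done.

Besides the shell and the picture viewer there is one more tool, called after "Emit:" by a JSON object that holds its "api" and its "payload", one argument or row to a line. jog_arm: Moves the arm, as the interface text tells. Its arguments: {"type":"object","properties":{"targets":{"type":"array","items":{"type":"array","items":{"type":"number"}}},"squeeze":{"type":"number"}},"required":["targets"]}

```bash
ls; mkdir -p pics
python3 - <<'E'
from cell import r
import cv2,numpy as np
s=r.get_state()
for k in ["time_s","position","orientation","contact_force","width"]: print(k,np.round(s[k],3))
print(r.finger_overhang)
for n in ["scene","side"]:
    im=r.get_image(n); cv2.imwrite(f"pics/{n}0.png",im[...,::-1])
for n in ["scene","side","wrist"]: print(n,r.camera_model(n))
E
```

```text
pics
time_s 0.0
position [0.143 0.608 0.303]
orientation [[-0.973  0.229 -0.   ]
 [ 0.229  0.973 -0.002]
 [-0.    -0.002 -1.   ]]
contact_force [-0.014  0.176 -1.251]
width 0.085
0.0726
scene {'fx': 375.64882232927437, 'fy': 375.64882232927437, 'cx': 320.77451670398153, 'cy': 201.7565490839883, 'dist_coeffs': array([0.00330047, 0.        , 0.        , 0.        , 0.        ]), 'R': array([[-0.57155685, -0.82030656, -0.02049204],
       [-0.45420412,  0.33707234, -0.82467015],
       [ 0.68338963, -0.4620383 , -0.56524262]]), 't': array([0.23312294, 0.24457284, 0.72679821])}
side {'fx': 456.5204057665103, 'fy': 456.5204057665103, 'cx': 323.8257589449592, 'cy': 194.57783826711378, 'dist_coeffs': array([-0.00837669,  0.        ,  0.        ,  0.        ,  0.        ]), 'R': array([[ 0.96872845, -0.24811366, -0.0021904 ],
       [-0.13541121, -0.52125742, -0.84258798],
       [ 0.20791582,  0.81653556, -0.53855427]]), 't': array([-0.41811261,  0.0813738 ,  1.18186297])}
wrist {'fx': 320.04146944782497, 'fy': 320.04146944782497, 'cx': 320.1989284694583, 'cy': 194.4418068543973, 'dist_coeffs': array([-0.03467045,  0.        ,  0.        ,  0.        ,  0.        ]), 'T_tool_cam': array([[-3.18742060e-04, -9.44825642e-01, -3.27573510e-01,
         8.45507609e-02],
       [ 9.99999656e-01, -5.52168334e-04,  6.19588715e-04,
         3.81785232e-04],
       [-7.66279025e-04, -3.27573200e-01,  9.44825493e-01,
        -6.96656633e-02],
       [ 0.00000000e+00,  0.00000000e+00,  0.00000000e+00,
         1.00000000e+00]])}
```

View pics/scene0.png

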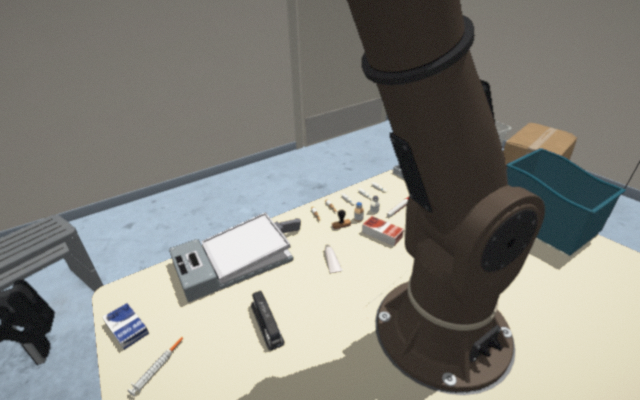

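View pics/side0.png

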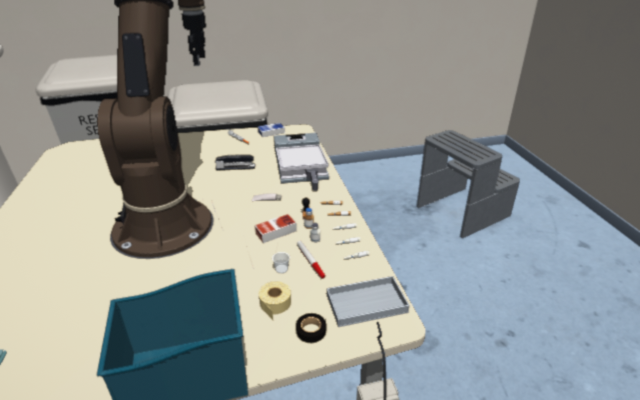

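The side view shows the light box (300,155) with the wedge fin at (313,180), and five ampoules near (332,203), (340,213), (345,227), (348,241) and (356,256). The tray is at (367,300), with the stamp at (307,205) and the vials at (315,233) and (281,262).

```bash
cat > h.py <<'E'
from cell import r
import cv2,numpy as np
def ray(name,uv,pose=None):
    m=r.camera_model(name);K=np.array([[m['fx'],0,m['cx']],[0,m['fy'],m['cy']],[0,0,1]])
    p=cv2.undistortPoints(np.array(uv,float).reshape(-1,1,2),K,m['dist_coeffs']).reshape(-1,2)
    d=np.c_[p,np.ones(len(p))]
    if name=='wrist':
        P,O=pose;T=m['T_tool_cam'];d=d@(O@T[:3,:3]).T;c=O@T[:3,3]+P
    else:
        d=d@m['R'];c=-m['R'].T@m['t']
    return c,d
def at(name,uv,z,pose=None):
    c,d=ray(name,uv,pose);z=np.broadcast_to(z,len(d))
    return c+d*((z-c[2])/d[:,2])[:,None]
def pix(name,X,pose=None):
    m=r.camera_model(name);X=np.array(X,float).reshape(-1,3);K=np.array([[m['fx'],0,m['cx']],[0,m['fy'],m['cy']],[0,0,1]])
    if name=='wrist':
        P,O=pose;T=m['T_tool_cam'];X=((X-P)@O-T[:3,3])@T[:3,:3]
    else: X=X@m['R'].T+m['t']
    return cv2.projectPoints(X,np.zeros(3),np.zeros(3),K,m['dist_coeffs'])[0].reshape(-1,2)
def pose():
    s=r.get_state();return np.array(s['position']),np.array(s['orientation'])
def snap(name,fn,crop=None,k=1):
    p=pose();im=r.get_image(name)
    np.save('pics/'+fn+'.npy',np.c_[p[1],p[0]])
    cv2.imwrite('pics/'+fn+'_full.png',im[...,::-1])
    if crop: im=im[crop[1]:crop[3],crop[0]:crop[2]]
    im=cv2.resize(im,None,fx=k,fy=k,interpolation=cv2.INTER_CUBIC)
    cv2.imwrite('pics/'+fn+'.png',im[...,::-1])
    print(np.round(p[0],4).tolist())
def load(fn):
    a=np.load('pics/'+fn+'.npy');return a[:,3],a[:,:3]
def to_tool(d,O): # world shift -> tool mm
    return np.round(np.array(d)@O*1000,1)
E
python3 - <<'E'
from h import *
print(at('side',[(296,138)],.058),at('side',[(332,203),(340,213),(345,227),(348,241),(356,256)],.006),at('side',[(367,300)],.01),at('side',[(313,180)],.036),at('side',[(306,203)],.03))
P,O=pose()
# camera world dir
T=r.camera_model('wrist')['T_tool_cam'];print(O@T[:3,2],O@T[:3,0],O@T[:3,3])
E
```

```text
[[0.41695515 0.30809051 0.058     ]] [[ 0.45098301 -0.01533404  0.006     ]
 [ 0.45899912 -0.06721206  0.006     ]
 [ 0.4540573  -0.13048387  0.006     ]
 [ 0.44478298 -0.18729143  0.006     ]
 [ 0.44652662 -0.24598174  0.006     ]] [[ 0.42424788 -0.38976588  0.01      ]] [[0.4175125  0.06946522 0.036     ]] [[ 0.37426012 -0.03267523  0.03      ]]
[ 0.31883307 -0.07565144 -0.94478693] [ 2.29165510e-01  9.73387282e-01 -6.06072811e-04] [-0.08220554  0.01981648  0.06965513]
```

Emit:
{"api": "jog_arm", "payload": {
  "targets": [
    [-33,-32,0,0,0,0,1],
    [-33,-32,0,0,0,0,1],
    [-33,-32,0,0,0,0,1],
    [-33,-32,0,0,0,0,1],
    [-33,-32,0,0,0,0,1],
    [-33,-32,0,0,0,0,1],
    [-33,-32,0,0,0,0,1],
    [-33,-32,0,0,0,0,1],
    [-33,-32,0,0,0,0,1],
    [-33,-32,0,0,0,0,1],
    [0,0,0,0,0,-6.6,1],
    [0,0,0,0,0,-6.6,0],
    [0,0,0,0,0,0,0]
  ]
}}

```text
time_s: 1.4
position: [0.391, 0.2209, 0.3037]
orientation: [[-1.0, -0.0, -0.0], [-0.0, 1.0, -0.0], [0.0, -0.0, -1.0]]
contact_force: [1.3, 0.6, 0.3]
width: 0.0593
grasp_force: 0.0
```

Run:
```python
from h import *
snap('wrist','w1')
print(pose()[1].round(3))
```

```text
[0.391, 0.2209, 0.3037]
[[-1.     0.003 -0.   ]
 [ 0.003  1.    -0.   ]
 [ 0.    -0.    -1.   ]]
```

View pics/w1.png

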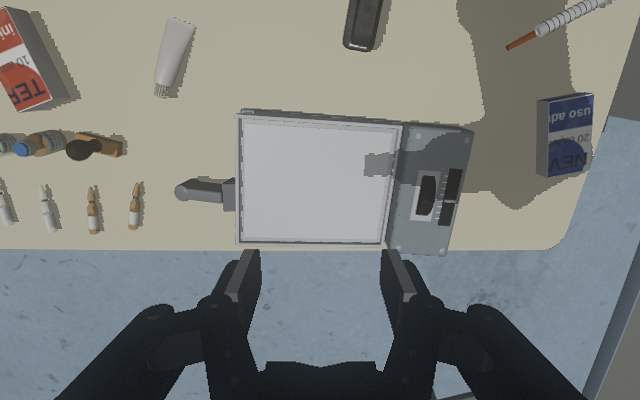

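The light box spans (236–473, 110–255), with the wheel at (428,195) and the fin post at (182,191). Next I'll enlarge this part.

Run:
```python
import cv2
im=cv2.imread('pics/w1.png')
a=cv2.resize(im[105:265,375:485],None,fx=3.7,fy=3.7,interpolation=cv2.INTER_CUBIC)
b=cv2.resize(im[105:265,170:260],None,fx=3.7,fy=3.7,interpolation=cv2.INTER_CUBIC)
cv2.imwrite('pics/c1.png',cv2.hconcat([b,a]))
```

```text
(no output)
```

View pics/c1.png

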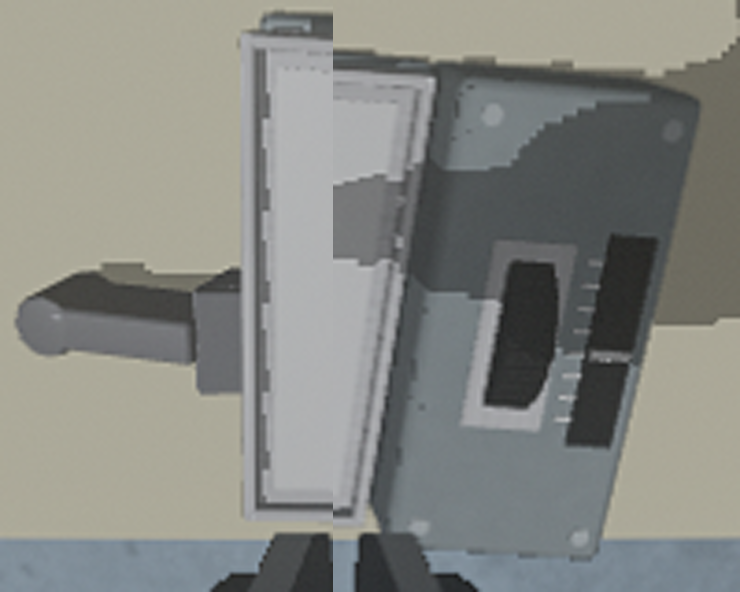

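The pointer sits on the fifth tick from the robot side, so the wheel is at the fourth mark above off (1.2 rad). The ticks run from crop (595,262) to (560,418).

Run:
```python
from h import *
p=load('w1')
f=lambda c:[(375+(x-333)/3.7,105+y/3.7) for x,y in c]
g=lambda c:[(170+x/3.7,105+y/3.7) for x,y in c]
B=at('wrist',f([(697,98),(597,556),(595,262),(560,418)]),.046,p)
print(B.round(4))
d=B[1]-B[0];print('len',np.hypot(*d[:2]),'yaw',np.degrees(np.arctan2(d[1],d[0])))
e=B[3]-B[2];print('marks',np.hypot(*e[:2]),np.degrees(np.arctan2(e[1],e[0])))
W=at('wrist',f([(527,262),(508,407)]),.050,p);print('wheel',W.round(4),W.mean(0))
F=at('wrist',f([(492,115),(674,130),(420,528),(580,538)]),.045,p);print('screws',F.round(4),F.mean(0))
G=at('wrist',g([(45,322)]),.048,p);print('post',G)
G=at('wrist',g([(192,300),(192,362),(100,290),(90,350)]),[.048,.018,.048,.048],p);print(G.round(4))
H=at('wrist',[(239,113),(237,243),(402,123.5),(383,246)],[.04,.04,.033,.033],p);print(H.round(4))
y=np.arctan2(d[1],d[0])
R=np.array([[np.cos(y),-np.sin(y)],[np.sin(y),np.cos(y)]])
o=B[:2,:2].mean(0)-R@[0,.125];print('origin',o,'wheeltop',o+R@[0,.084])
```

```text
[[0.3519 0.3782 0.046 ]
 [0.4952 0.3688 0.046 ]
 [0.399  0.3555 0.046 ]
 [0.4478 0.3512 0.046 ]]
len 0.14363165056134683 yaw -3.740681810012664
marks 0.04904781574827463 -5.0875115886095434
wheel [[0.3979 0.3344 0.05  ]
 [0.4425 0.3336 0.05  ]] [0.42019459 0.33398294 0.05      ]
screws [[0.357  0.3218 0.045 ]
 [0.3609 0.3735 0.045 ]
 [0.4855 0.312  0.045 ]
 [0.4893 0.363  0.045 ]] [0.42318655 0.34256803 0.045     ]
post [[0.4165441 0.0723816 0.048    ]]
[[0.4098 0.1163 0.048 ]
 [0.4403 0.1045 0.018 ]
 [0.4068 0.0898 0.048 ]
 [0.4252 0.0845 0.048 ]]
[[0.3344 0.1389 0.04  ]
 [0.4821 0.1244 0.04  ]
 [0.3457 0.3073 0.033 ]
 [0.4897 0.2966 0.033 ]]
origin [0.41536732 0.2487493 ] wheeltop [0.42084755 0.33257034]
```

Emit:
{"api": "jog_arm", "payload": {
  "targets": [
    [0,0,0,0,0,4.5,0],
    [-8,29,0,0,0,0,0],
    [-8,29,0,0,0,0,0],
    [-8,29,20,0,0,0,0],
    [-7,28,30,0,0,0,0],
    [0,0,40,0,0,0,0],
    [0,0,40,0,0,0,0],
    [0,0,24,0,0,0,0],
    [0,0,10,0,0,0,0],
    [0,0,4,0,0,0,0],
    [0,0,0,0,0,0,0]
  ]
}}

```text
time_s: 2.55
position: [0.4312, 0.334, 0.1364]
orientation: [[-0.997, 0.08, 0.0], [0.08, 0.997, 0.0], [-0.0, 0.0, -1.0]]
contact_force: [-0.3, -0.5, -0.6]
width: 0.0002
grasp_force: 0.0
```

Run:
```python
from h import *
s=r.get_state();print(np.round(s['contact_force'],2),np.round(s['position'],4))
snap('wrist','w2')
```

```text
[-0.27 -0.5  -0.6 ] [0.4312 0.334  0.1364]
[0.4312, 0.334, 0.1364]
```

View pics/w2.png

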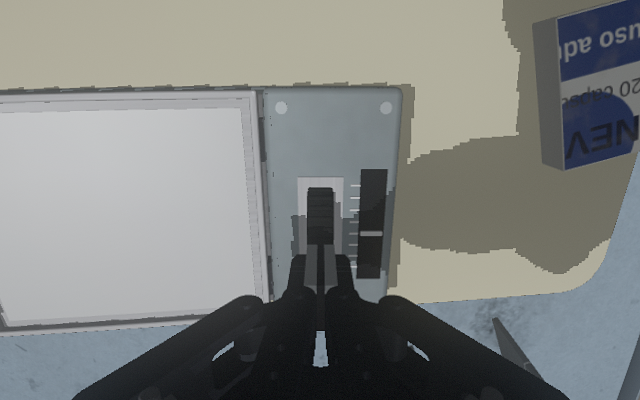

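The closed fingers are centred over the wheel (320,215), aligned with it, and the pointer is visible at (371,233). I'll descend gently.

Emit:
{"api": "jog_arm", "payload": {
  "targets": [
    [0,0,3,0,0,0,0],
    [0,0,2,0,0,0,0],
    [0,0,1,0,0,0,0],
    [0,0,0,0,0,0,0]
  ]
}}

```text
time_s: 3.0
position: [0.4315, 0.3338, 0.1305]
orientation: [[-0.997, 0.079, 0.001], [0.079, 0.997, 0.001], [-0.001, 0.001, -1.0]]
contact_force: [0.1, -0.6, 3.6]
width: 0.0001
grasp_force: 1.7
```

Emit:
{"api": "jog_arm", "payload": {
  "targets": [
    [3,0,0.3,0,0,0,0],
    [3,0,0,0,0,0,0],
    [3,0,0,0,0,0,0],
    [3,0,0,0,0,0,0],
    [3,0,0,0,0,0,0],
    [3,0,0,0,0,0,0],
    [3,0,0,0,0,0,0],
    [0,0,0,0,0,0,0]
  ]
}}

```text
time_s: 3.8
position: [0.4097, 0.3356, 0.1301]
orientation: [[-0.997, 0.079, 0.0], [0.079, 0.997, 0.001], [-0.0, 0.001, -1.0]]
contact_force: [-1.7, 0.3, 6.7]
width: -0.0002
grasp_force: 3.4
```

```bash
cat >> h.py <<'E'
def pointer(fn):
    # sample along pointer strip (lightbox frame est.), report brightest x in clicks
    p=pose();im=r.get_image('wrist').astype(float)
    cv2.imwrite('pics/'+fn+'.png',im[...,::-1]); np.save('pics/'+fn+'.npy',np.c_[p[1],p[0]])
    y=np.radians(-4.5);R=np.array([[np.cos(y),-np.sin(y)],[np.sin(y),np.cos(y)]])
    o=np.array([.421,.3345])
    xs=np.linspace(-.034,.034,137)
    best=None
    prof=np.zeros(len(xs))
    for yy in np.linspace(.024,.032,5):
        X=np.c_[(R@np.vstack([xs,np.full_like(xs,yy)])).T+o,np.full_like(xs,.046)]
        q=pix('wrist',X,p)
        g=cv2.remap(im.mean(2).astype(np.float32),q[:,0].astype(np.float32),q[:,1].astype(np.float32),cv2.INTER_LINEAR).ravel()
        prof+=g/5
    print((prof[::2]).astype(int).tolist())
    inn=(abs(xs)<.0275);k=np.argmax(np.where(inn,prof,0));print('pointer x mm',xs[k]*1000,'click',(xs[k]*1000+24.5)/7,prof[k])
E
python3 - <<'E'
from h import *
pointer('p1')
E
```

```text
[96, 76, 38, 38, 39, 38, 38, 37, 37, 38, 37, 38, 37, 36, 36, 36, 36, 75, 117, 116, 86, 33, 35, 35, 34, 34, 34, 34, 34, 34, 34, 34, 34, 34, 33, 33, 33, 34, 38, 38, 38, 39, 38, 39, 38, 38, 38, 38, 38, 37, 38, 37, 36, 37, 37, 34, 33, 29, 27, 26, 27, 25, 25, 25, 25, 25, 24, 25, 25]
pointer x mm -16.0 click 1.2142857142857142 117.37890434265137[ WARN:0@0.568] global loadsave.cpp:1063 imwrite_ Unsupported depth image for selected encoder is fallbacked to CV_8U.
```

The wheel has rolled from 4 to about 1.3. One more stroke.

Emit:
{"api": "jog_arm", "payload": {
  "targets": [
    [0,0,-8,0,0,0,0],
    [-11,0,0,0,0,0,0],
    [-11,0,0,0,0,0,0],
    [0,0,7,0,0,0,0],
    [0,0,1,0,0,0,0],
    [3,0,0,0,0,0,0],
    [3,0,0,0,0,0,0],
    [3,0,0,0,0,0,0],
    [3,0,0,0,0,0,0],
    [3,0,0,0,0,0,0],
    [3,0,0,0,0,0,0],
    [3,0,0,0,0,0,0],
    [0,0,-15,0,0,0,0],
    [0,0,-30,0,0,0,1],
    [0,0,0,0,0,0,1]
  ]
}}

```text
time_s: 5.35
position: [0.4122, 0.336, 0.1768]
orientation: [[-0.997, 0.079, 0.003], [0.079, 0.997, 0.003], [-0.002, 0.003, -1.0]]
contact_force: [1.1, -0.2, 0.4]
width: 0.0281
grasp_force: 0.0
```

```bash
python3 - 2>/dev/null <<'E'
from h import *
pointer('p2')
E
```

```text
[125, 109, 43, 49, 49, 46, 46, 44, 42, 76, 116, 118, 73, 40, 41, 41, 41, 40, 41, 41, 40, 41, 40, 40, 40, 40, 41, 40, 40, 40, 40, 40, 40, 40, 44, 44, 46, 45, 47, 47, 47, 47, 47, 47, 48, 47, 46, 49, 60, 63, 63, 64, 63, 63, 62, 60, 60, 59, 58, 58, 58, 57, 58, 55, 54, 53, 53, 52, 51]
pointer x mm -22.500000000000004 click 0.2857142857142852 119.6092414855957
```

Run:
```python
import cv2
im=cv2.imread('pics/p2.png');cv2.imwrite('pics/c2.png',cv2.resize(im[130:330,260:440],None,fx=3,fy=3,interpolation=cv2.INTER_CUBIC))
```

```text
(no output)
```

View pics/c2.png

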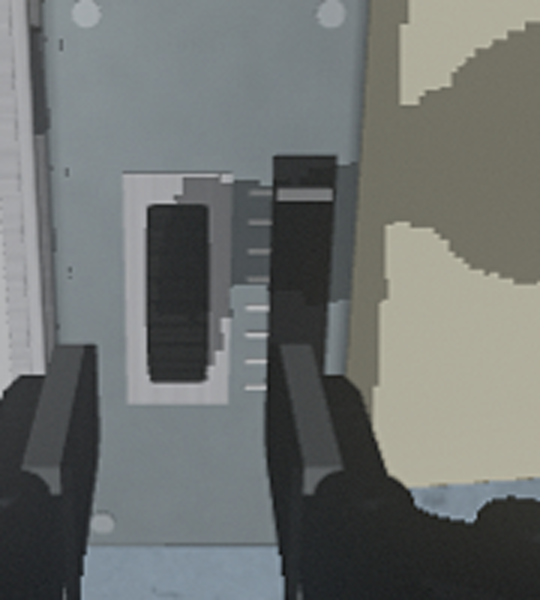

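The pointer (305,195) stands at the first mark, so the wheel is off. Next I'll check the joint ranges before turning toward the wedge.

Run:
```python
from h import *
s=r.get_state();print(np.round(s['joint_pos'],3),np.round(s['position'],4),s['time_s'])
```

```text
[-0.91   0.432  0.167  1.961 -0.102  0.754  0.808] [0.4116 0.3357 0.1754] 5.4
```

Emit:
{"api": "jog_arm", "payload": {
  "targets": [
    [-4,-49,-15,0,0,0,1],
    [-4,-49,-15,0,0,0,1],
    [-4,-49,-15,0,0,0,1],
    [-4,-49,-15,0,0,0,1],
    [-5,-49,-15,0,0,0,1],
    [-5,-50,-15,0,0,0,1],
    [0,0,0,0,0,8.2,1],
    [0,0,0,0,0,8.2,1],
    [0,0,0,0,0,8.2,1],
    [0,0,0,0,0,8.2,1],
    [0,0,0,0,0,8.2,1],
    [0,0,0,0,0,8.2,1],
    [0,0,0,0,0,8.2,1],
    [0,0,0,0,0,8.2,1],
    [0,0,0,0,0,8.2,1],
    [0,0,0,0,0,8.2,1],
    [0,0,0,0,0,8,1],
    [0,0,0,0,0,0,1]
  ]
}}

```text
time_s: 7.2
position: [0.4131, 0.0482, 0.2609]
orientation: [[0.081, 0.997, -0.002], [0.997, -0.081, -0.001], [-0.001, -0.001, -1.0]]
contact_force: [-0.5, 2.0, 0.0]
width: 0.0853
grasp_force: 0.0
```

Run:
```python
from h import *
snap('wrist','w3')
print(pose()[1].round(3))
im=cv2.imread('pics/w3.png')
print(pix('wrist',[[.4165,.0724,.048],[.45,-.015,.006],[.46,-.067,.006],[.454,-.13,.006]],load('w3')))
```

```text
[0.4131, 0.0482, 0.2609]
[[ 0.076  0.997 -0.001]
 [ 0.997 -0.076 -0.001]
 [-0.001 -0.001 -1.   ]]
[[322.01920402 155.00942935]
 [358.31335079 222.12504267]
 [368.77390978 262.3567959 ]
 [365.39073939 307.23095268]]
```

View pics/w3.png

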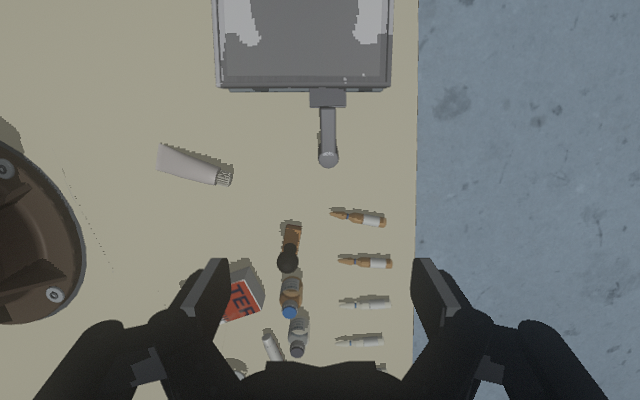

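Fin top runs from (328,108) to the post at (328,157). Ampoules lie at (358,217), (365,261), (365,301) and (360,340), and a fifth is partly hidden at (380,367).

Run:
```python
from h import *
p=load('w3')
im=cv2.imread('pics/w3.png')
cv2.imwrite('pics/c3.png',cv2.hconcat([cv2.resize(im[80:180,290:370],None,fx=5,fy=5,interpolation=cv2.INTER_CUBIC),cv2.resize(im[200:300,320:400],None,fx=5,fy=5,interpolation=cv2.INTER_CUBIC)]))
G=at('wrist',[(328,156),(328.5,108),(310,107),(346,107)],[.048,.048,.046,.046],p);print(G.round(4))
d=G[1]-G[0];print(np.degrees(np.arctan2(d[1],d[0]))-90,np.hypot(*d[:2]))
d=G[3]-G[2];print(np.degrees(np.arctan2(d[1],d[0])),np.hypot(*d[:2]))
```

```text
[[0.4218 0.0711 0.048 ]
 [0.4253 0.1127 0.048 ]
 [0.4095 0.1147 0.046 ]
 [0.4404 0.1122 0.046 ]]
-4.822789316672782 0.04182060346050906
-4.645459768440188 0.031012177084939998
```

View pics/c3.png

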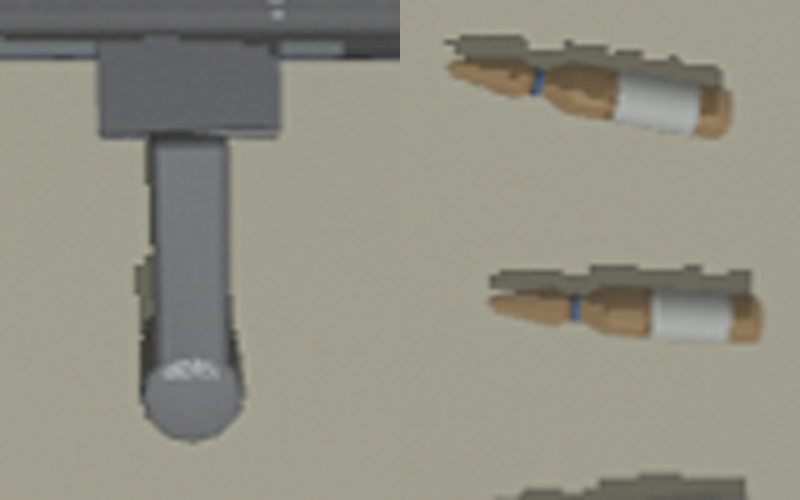

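Emit:
{"api": "jog_arm", "payload": {
  "targets": [
    [15,2,20,0,0,0,0.6],
    [15,3,40,0,0,0,0.6],
    [13,2,40,0,0,0,0.6],
    [0,0,40,0,0,0,0.6],
    [0,0,20,0,0,0,0.6],
    [0,0,8,0,0,0,0.6],
    [0,0,0,0,0,0,0.3],
    [0,0,0,0,0,0,0],
    [0,0,0,0,0,0,0],
    [0,0,0,0,0,0,0],
    [0,0,0,0,0,0,0]
  ],
  "squeeze": 60
}}

```text
time_s: 8.35
position: [0.4247, 0.0905, 0.0947]
orientation: [[0.079, 0.997, 0.002], [0.997, -0.079, 0.001], [0.001, 0.002, -1.0]]
contact_force: [-1.0, -2.6, 6.6]
width: 0.0124
grasp_force: 61.1
```

Emit:
{"api": "jog_arm", "payload": {
  "targets": [
    [-1,0,0,0,0,0,0],
    [-1,0,0,0,0,0,0],
    [-1,0,0,0,0,0,0],
    [-1,0,0,0,0,0,0],
    [0,0,0,0,0,0,0],
    [0,0,0,0,0,0,0],
    [-1,0,0,0,0,0,0],
    [-1,0,0,0,0,0,0],
    [-1,0,0,0,0,0,0],
    [-1,0,0,0,0,0,0],
    [0,0,0,0,0,0,0],
    [0,0,0,0,0,0,0]
  ]
}}

```text
time_s: 9.55
position: [0.4228, 0.0819, 0.0936]
orientation: [[0.079, 0.997, -0.001], [0.997, -0.079, -0.001], [-0.001, -0.001, -1.0]]
contact_force: [-0.8, -0.2, -1.4]
width: 0.0124
grasp_force: 60.3
```

Emit:
{"api": "jog_arm", "payload": {
  "targets": [
    [-1,0,0,0,0,0,0],
    [-1,0,0,0,0,0,0],
    [-1,0,0,0,0,0,0],
    [-1,0,0,0,0,0,0],
    [-1,0,0,0,0,0,0],
    [0,0,0,0,0,0,0],
    [0,0,0,0,0,0,0],
    [-1,0,0,0,0,0,0],
    [-1,0,0,0,0,0,0],
    [-1,0,0,0,0,0,0],
    [-1,0,0,0,0,0,0],
    [-1,0,0,0,0,0,0],
    [0,0,0,0,0,0,0],
    [0,0,0,0,0,0,0],
    [-1,0,0,0,0,0,0],
    [-1,0,0,0,0,0,0],
    [-1,0,0,0,0,0,0],
    [-1,0,0,0,0,0,0],
    [0,0,0,0,0,0,0],
    [0,0,0,0,0,0,0]
  ]
}}

```text
time_s: 11.55
position: [0.4222, 0.0684, 0.0938]
orientation: [[0.079, 0.997, -0.0], [0.997, -0.079, -0.0], [-0.0, -0.0, -1.0]]
contact_force: [0.4, -0.4, -4.4]
width: 0.0127
grasp_force: 59.6
```

Emit:
{"api": "jog_arm", "payload": {
  "targets": [
    [-1,0,0,0,0,0,0],
    [-1,0,0,0,0,0,0],
    [-1,0,0,0,0,0,0],
    [-1,0,0,0,0,0,0],
    [-1,0,0,0,0,0,0],
    [0,0,0,0,0,0,0],
    [0,0,0,0,0,0,0],
    [-1,0,0,0,0,0,0],
    [-1,0,0,0,0,0,0],
    [-1,0,0,0,0,0,0],
    [-1,0,0,0,0,0,0],
    [-1,0,0,0,0,0,0],
    [0,0,0,0,0,0,0],
    [0,0,0,0,0,0,0],
    [-1,0,0,0,0,0,0],
    [-1,0,0,0,0,0,0],
    [-1,0,0,0,0,0,0],
    [-1,0,0,0,0,0,0],
    [0,0,0,0,0,0,0],
    [0,0,0,0,0,0,0]
  ]
}}

```text
time_s: 13.55
position: [0.4211, 0.0544, 0.0938]
orientation: [[0.079, 0.997, -0.0], [0.997, -0.079, -0.0], [-0.0, -0.0, -1.0]]
contact_force: [0.1, -0.8, -5.1]
width: 0.0123
grasp_force: 62.6
```

Run:
```python
from h import *
s=r.get_state();print(np.round(s['contact_force'],2))
snap('wrist','w4',(180,0,480,225),2.5)
```

```text
[ 0.13 -0.82 -5.13]
[0.4211, 0.0544, 0.0938]
```

View pics/w4.png

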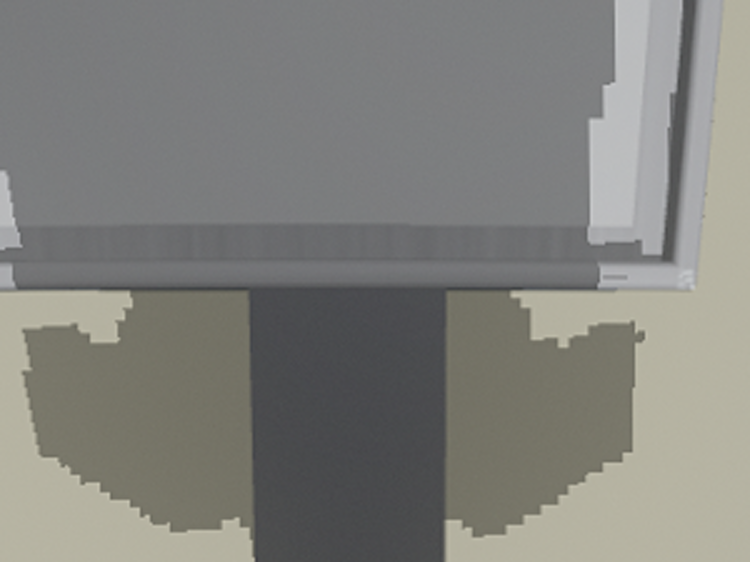

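The wedge slides out cleanly, though its thin part is still under the plate edge (row ~290). I'll keep pulling.

Emit:
{"api": "jog_arm", "payload": {
  "targets": [
    [-1,0,0,0,0,0,0],
    [-1,0,0,0,0,0,0],
    [-1,0,0,0,0,0,0],
    [-1,0,0,0,0,0,0],
    [-1,0,0,0,0,0,0],
    [0,0,0,0,0,0,0],
    [0,0,0,0,0,0,0],
    [-1,0,0,0,0,0,0],
    [-1,0,0,0,0,0,0],
    [-1,0,0,0,0,0,0],
    [-1,0,0,0,0,0,0],
    [-1,0,0,0,0,0,0],
    [0,0,0,0,0,0,0],
    [0,0,0,0,0,0,0],
    [-1,0,0,0,0,0,0],
    [-1,0,0,0,0,0,0],
    [-1,0,0,0,0,0,0],
    [-1,0,0,0,0,0,0],
    [0,0,0,0,0,0,0],
    [0,0,0,0,0,0,0]
  ]
}}

```text
time_s: 15.6
position: [0.4203, 0.0405, 0.094]
orientation: [[0.079, 0.997, 0.001], [0.997, -0.079, 0.0], [0.0, 0.001, -1.0]]
contact_force: [-0.2, -1.3, -0.6]
width: 0.0128
grasp_force: 63.4
```

Emit:
{"api": "jog_arm", "payload": {
  "targets": [
    [-1,0,0,0,0,0,0],
    [-1,0,0,0,0,0,0],
    [-1,0,0,0,0,0,0],
    [-1,0,0,0,0,0,0],
    [-1,0,0,0,0,0,0],
    [0,0,0,0,0,0,0],
    [0,0,0,0,0,0,0],
    [-1,0,0,0,0,0,0],
    [-1,0,0,0,0,0,0],
    [-1,0,0,0,0,0,0],
    [-1,0,0,0,0,0,0],
    [-1,0,0,0,0,0,0],
    [0,0,0,0,0,0,0],
    [0,0,0,0,0,0,0],
    [-2,0,0,0,0,0,0],
    [-2,0,0,0,0,0,0],
    [-2,0,0,0,0,0,0],
    [-2,0,0,0,0,0,0],
    [0,0,0,0,0,0,0],
    [0,0,0,0,0,0,0]
  ]
}}

```text
time_s: 17.6
position: [0.4186, 0.0226, 0.0939]
orientation: [[0.079, 0.997, 0.0], [0.997, -0.079, 0.0], [0.0, 0.0, -1.0]]
contact_force: [-0.8, -0.3, -0.6]
width: 0.0127
grasp_force: 63.4
```

Run:
```python
from h import *
snap('wrist','w5',(160,0,480,225),2.4)
```

```text
[0.4186, 0.0226, 0.0939]
```

View pics/w5.png

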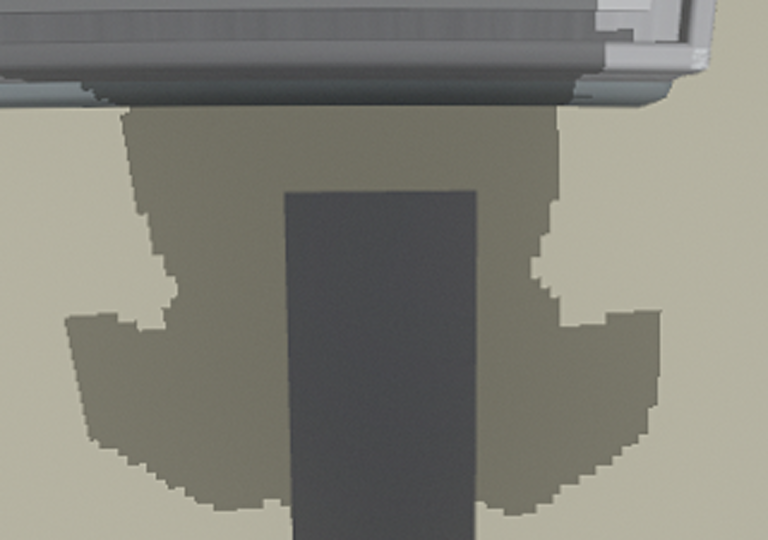

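The wedge is out (thin edge at row 190) and still held level, and the plate lies flat on the base. I'll lift it and carry it to the tray.

Emit:
{"api": "jog_arm", "payload": {
  "targets": [
    [0,0,-40,0,0,0,0],
    [-10,0,-45,0,0,0,0],
    [-40,0,-45,0,0,0,0],
    [-45,0,-40,0,0,0,0],
    [-45,0,0,0,0,0,0],
    [-45,0,0,0,0,0,0],
    [-45,0,0,0,0,0,0],
    [-45,0,0,0,0,0,0],
    [-40,0,0,0,0,0,0],
    [-30,0,0,0,0,0,0]
  ],
  "squeeze": 80
}}

```text
time_s: 18.65
position: [0.3917, -0.3094, 0.2495]
orientation: [[0.081, 0.997, 0.0], [0.997, -0.081, -0.001], [-0.001, 0.0, -1.0]]
contact_force: [-0.3, -0.8, -0.3]
width: 0.0123
grasp_force: 83.3
```

Emit:
{"api": "jog_arm", "payload": {
  "targets": [
    [0,0,0,0,0,8,0],
    [0,0,0,0,0,8,0],
    [0,0,0,0,0,8,0],
    [0,0,0,0,0,8,0],
    [0,0,0,0,0,8,0],
    [0,0,0,0,0,8,0],
    [0,0,0,0,0,8,0],
    [0,0,0,0,0,8,0],
    [0,0,0,0,0,8,0],
    [0,0,0,0,0,8,0],
    [0,0,0,0,0,5.5,0],
    [0,0,0,0,0,0,0]
  ]
}}

```text
time_s: 19.85
position: [0.3925, -0.3065, 0.2492]
orientation: [[1.0, -0.002, -0.001], [-0.002, -1.0, 0.0], [-0.001, -0.0, -1.0]]
contact_force: [0.5, 0.3, -1.2]
width: 0.0125
grasp_force: 83.5
```

Run:
```python
from h import *
snap('wrist','w6')
p=load('w6');print(p[1].round(3)); s=r.get_state();print(s['width'],s['time_s'])
c=[[.424+a*.075,-.39+b*.045,.022] for a,b in((-1,-1),(-1,1),(1,1),(1,-1))]
print(pix('wrist',c,p))
```

```text
[0.3925, -0.3065, 0.2492]
[[ 1.    -0.002 -0.001]
 [-0.002 -1.     0.   ]
 [-0.001 -0.    -1.   ]]
0.011652282746992197 19.9
[[447.83385251 217.78272326]
 [359.12608821 218.02787485]
 [365.50433615  57.22957451]
 [469.19495235  57.98661994]]
```

View pics/w6.png

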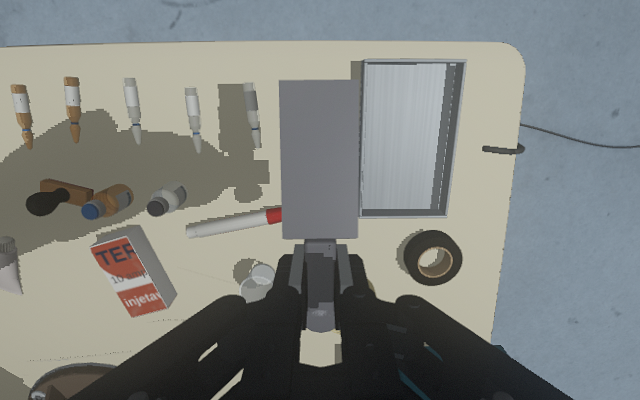

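The tray rim corners (365,60), (467,60) and (448,217) match the prediction, so the tray is at (0.424,-0.390) with yaw about 0. All five ampoules are visible along the top left.

Emit:
{"api": "jog_arm", "payload": {
  "targets": [
    [3,28,0,0,0,0,0],
    [3,28,20,0,0,0,0],
    [2,27,35,0,0,0,0],
    [0,0,40,0,0,0,0],
    [0,0,35,0,0,0,0],
    [0,0,20,0,0,0,0],
    [0,0,10,0,0,0,0],
    [0,0,5,0,0,0,0],
    [0,0,2,0,0,0,0],
    [0,0,0,0,0,0,0]
  ]
}}

```text
time_s: 20.9
position: [0.4034, -0.3914, 0.0852]
orientation: [[1.0, 0.003, 0.006], [0.003, -1.0, -0.003], [0.006, 0.003, -1.0]]
contact_force: [5.3, 1.5, 20.9]
width: 0.0118
grasp_force: 91.1
```

Emit:
{"api": "jog_arm", "payload": {
  "targets": [
    [0,0,-3,0,0,0,0],
    [0,0,0,0,0,0,0.2],
    [0,0,0,0,0,0,0.35],
    [0,0,0,0,0,0,0.35],
    [0,0,0,0,0,0,0.35],
    [0,0,-20,0,0,0,0.35],
    [0,0,-45,0,0,0,0.35],
    [0,0,-45,0,0,0,0.35],
    [0,-30,-45,0,0,0,0.35],
    [0,-40,0,0,0,0,0.35],
    [0,0,0,0,0,0,0.35]
  ]
}}

```text
time_s: 22.0
position: [0.4016, -0.3173, 0.237]
orientation: [[1.0, 0.005, 0.001], [0.005, -1.0, 0.004], [0.001, -0.004, -1.0]]
contact_force: [-0.3, 0.6, -0.6]
width: 0.0298
grasp_force: 0.0
```

Run:
```python
from h import *
snap('wrist','w7')
im=cv2.imread('pics/w7_full.png')
```

```text
[0.4016, -0.3173, 0.237]
```

View pics/w7.png

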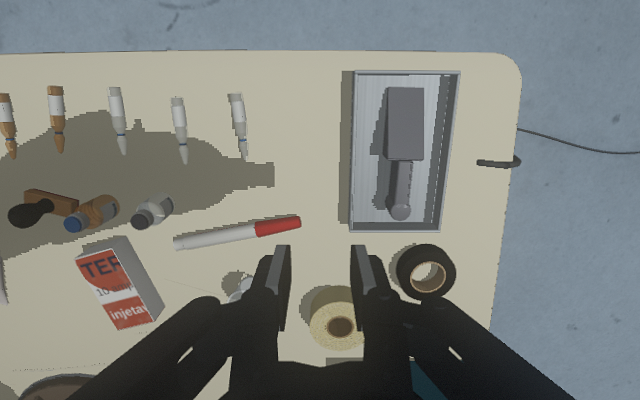

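The wedge lies flat inside the tray, at (385–424, 87–222). Next I'll measure the ampoules from several views.

Run:
```python
from h import *
D={'w7':[((5,94),(14,158)),((56,86),(61,152)),((114,88),(124,153)),((178,97),(184,163)),((236,94),(245,160))],
'w6':[((18,85),(29,149)),((71,77),(76,142)),((130,78),(138,144)),((192,88),(198,152)),((249,83),(257,147))],
'w3':[((386,224),(330,213.6)),((392.4,265),(338,260.4)),((390,301),(338,302)),((384,338),(335,342))]}
for n,l in D.items():
    for i,(b,t) in enumerate(l):
        X=at('wrist',[b,t],[.006,.005],load(n));d=X[0]-X[1];L=np.hypot(*d[:2]);u=d/L
        g=X[0]-u*.020
        print(n,i+1,'grip',g[:2].round(4),'len',L.round(4),'bodydir',np.degrees(np.arctan2(d[1],d[0])).round(1))
s=r.get_state();print(np.round(s['joint_pos'],2))
```

```text
w7 1 grip [ 0.46   -0.0173] len 0.0622 bodydir -9.6
w7 2 grip [ 0.4663 -0.0693] len 0.0627 bodydir -10.5
w7 3 grip [ 0.4636 -0.1269] len 0.0603 bodydir -2.4
w7 4 grip [ 0.4553 -0.1851] len 0.0619 bodydir -2.6
w7 5 grip [ 0.4578 -0.2406] len 0.0612 bodydir 3.5
w6 1 grip [ 0.4602 -0.0141] len 0.0627 bodydir -7.1
w6 2 grip [ 0.4663 -0.0682] len 0.0625 bodydir -9.9
w6 3 grip [ 0.464  -0.1272] len 0.0623 bodydir -3.7
w6 4 grip [ 0.4543 -0.1854] len 0.061 bodydir -2.0
w6 5 grip [ 0.4583 -0.2411] len 0.0602 bodydir 3.3
w3 1 grip [ 0.4605 -0.0148] len 0.0634 bodydir -15.6
w3 2 grip [ 0.4669 -0.0698] len 0.0637 bodydir -9.7
w3 3 grip [ 0.4635 -0.1227] len 0.0634 bodydir -2.8
w3 4 grip [ 0.4555 -0.1813] len 0.0632 bodydir 2.0
[-0.15  0.47  1.01  1.98 -0.49  0.96 -0.47]
```

Measurements agree within about 3 mm. I'll pick ampoule 5 first.

Emit:
{"api": "jog_arm", "payload": {
  "targets": [
    [19,-25,0,0,0,-3,0.4],
    [19,-25,30,0,0,0,0.4],
    [19,-26,40,0,0,0,0.4],
    [0,0,40,0,0,0,0.4],
    [0,0,30,0,0,0,0.4],
    [0,0,13,0,0,0,0.4],
    [0,0,9,0,0,0,0.4],
    [0,0,0,0,0,0,0.2],
    [0,0,0,0,0,0,0],
    [0,0,0,0,0,0,0],
    [0,0,0,0,0,0,0]
  ],
  "squeeze": 30
}}

```text
time_s: 23.15
position: [0.4549, -0.2451, 0.077]
orientation: [[0.999, 0.052, 0.002], [0.052, -0.999, -0.0], [0.002, 0.0, -1.0]]
contact_force: [-0.6, 0.5, 0.0]
width: 0.0075
grasp_force: 32.5
```

Emit:
{"api": "jog_arm", "payload": {
  "targets": [
    [0,0,-30,0,0,0,0],
    [0,0,-40,0,0,0,0],
    [2,-40,-5,0,0,0,0],
    [2,-42,0,0,0,0,0],
    [2,-42,0,0,0,0,0],
    [2,-42,0,0,0,0,0],
    [2,-42,0,0,0,0,0],
    [2,-42,0,0,0,0,0],
    [2,-42,0,0,0,0,0],
    [2,-42,0,0,0,0,0],
    [2,-42,0,0,0,0,0],
    [2,-42,0,0,0,0,0],
    [2,-44,0,0,0,0,0],
    [3,-44,0,0,0,3.7,0],
    [0,0,0,0,0,3.8,0],
    [0,0,0,0,0,0,0]
  ]
}}

```text
time_s: 24.75
position: [0.4527, 0.2631, 0.1512]
orientation: [[0.997, -0.077, 0.001], [-0.077, -0.997, -0.0], [0.001, 0.0, -1.0]]
contact_force: [-0.2, -0.5, -0.2]
width: 0.0079
grasp_force: 32.4
```

Emit:
{"api": "jog_arm", "payload": {
  "targets": [
    [0,0,20,0,0,0,0],
    [0,0,14,0,0,0,0],
    [0,0,6,0,0,0,0],
    [0,0,3,0,0,0,0],
    [0,0,1,0,0,0,0],
    [0,0,0,0,0,0,0]
  ]
}}

```text
time_s: 25.35
position: [0.4533, 0.2615, 0.1074]
orientation: [[0.997, -0.079, 0.0], [-0.079, -0.997, 0.0], [0.0, -0.0, -1.0]]
contact_force: [0.7, 0.5, -0.7]
width: 0.0074
grasp_force: 32.4
```

Emit:
{"api": "jog_arm", "payload": {
  "targets": [
    [0,0,1.5,0,0,0,0],
    [0,0,0,0,0,0,0.15],
    [0,0,0,0,0,0,0.22],
    [0,0,-10,0,0,0,0.22],
    [0,0,-35,0,0,0,0.25],
    [3,40,0,0,0,0,0.4],
    [4,45,0,0,0,0,0.4],
    [4,45,0,0,0,0,0.4],
    [4,45,0,0,0,0,0.4],
    [4,45,0,0,0,0,0.4],
    [4,45,0,0,0,0,0.4],
    [4,45,0,0,0,0,0.4],
    [4,45,0,0,0,0,0.4],
    [3,45,0,0,0,0,0.4],
    [3,44,0,0,0,-2.5,0.4],
    [0,0,0,0,0,0,0.4]
  ]
}}

```text
time_s: 26.95
position: [0.454, -0.1915, 0.1524]
orientation: [[0.999, -0.044, 0.003], [-0.044, -0.999, -0.005], [0.003, 0.004, -1.0]]
contact_force: [0.5, -0.3, 0.4]
width: 0.0344
grasp_force: 0.0
```

```bash
cat >> h.py <<'E'
def check(fn,ref='side0'):
    im=r.get_image('side')[...,::-1];cv2.imwrite('pics/'+fn+'.png',im)
    a=cv2.imread('pics/'+ref+'.png')
    d=cv2.absdiff(im,a).max(2)
    for i,(u,v) in enumerate([(332,203),(340,213),(345,227),(348,241),(356,256)]):
        w=d[v-5:v+6,u-14:u+15];print(i+1,'mean',w.mean().round(1),'n>40',int((w>40).sum()))
E
python3 - <<'E'
from h import *
check('s1'); s=r.get_state();print(np.round(s['position'],4),np.round(s['contact_force'],1),s['width'])
snap('wrist','w8')
E
```

```text
1 mean 81.3 n>40 290
2 mean 97.1 n>40 278
3 mean 54.1 n>40 179
4 mean 23.4 n>40 35
5 mean 28.9 n>40 66
[ 0.4543 -0.1879  0.1517] [-0.  2.  0.] 0.034316098798228084
[0.4543, -0.1879, 0.1517]
```

```bash
cat >> h.py <<'E'
def labels(fn,vmin=140,smax=28):
    im=cv2.imread('pics/'+fn);p=load(fn.replace('_full.png','').replace('.png',''))
    hsv=cv2.cvtColor(im,cv2.COLOR_BGR2HSV)
    m=((hsv[...,1]<smax)&(hsv[...,2]>vmin)).astype(np.uint8)
    n,l,st,c=cv2.connectedComponentsWithStats(m)
    for i in range(1,n):
        if not 25<st[i,4]<1500: continue
        X=at('wrist',[c[i]],.010,p)[0]
        if .38<X[0]<.52 and -.32<X[1]<.1: print(fn,'px',c[i].round(1),'area',st[i,4],'box',st[i,:4],'world',X[:2].round(4))
E
python3 - <<'E'
from h import *
labels('w7_full.png'); labels('w8_full.png')
print(pix('wrist',[[.455,-.184,.01],[.4637,-.125,.01],[.4665,-.069,.01],[.46,-.015,.01]],load('w8')))
E
```

```text
w7_full.png px [258.8 105.1] area 52 box [251  99  15  15] world [ 0.4682 -0.2603]
w7_full.png px [  3.4 112.8] area 142 box [  0 103   9  19] world [ 0.4629 -0.0177]
w7_full.png px [228.8 111.1] area 30 box [225 103   7  18] world [ 0.4629 -0.2327]
w7_full.png px [ 18.  116.4] area 69 box [ 13 108  10  20] world [ 0.4593 -0.0315]
w7_full.png px [198.  129.8] area 256 box [186 115  31  29] world [ 0.4461 -0.2025]
w7_full.png px [258.  147.5] area 130 box [248 135  22  23] world [ 0.4298 -0.2574]
w7_full.png px [120.6 142.4] area 52 box [118 136   6  18] world [ 0.4345 -0.127 ]
w7_full.png px [226.9 150. ] area 134 box [215 141  26  17] world [ 0.4273 -0.2278]
w7_full.png px [244.9 149.6] area 102 box [241 141   8  21] world [ 0.4278 -0.2449]
w7_full.png px [311.6 143. ] area 28 box [304 140  17   7] world [ 0.4342 -0.3076]
w7_full.png px [183. 153.] area 57 box [180 146   6  18] world [ 0.4244 -0.1857]
w7_full.png px [305.2 185.1] area 490 box [264 157  73  58] world [ 0.3932 -0.3012]
w7_full.png px [280.4 192.6] area 58 box [274 184  14  17] world [ 0.3853 -0.2768]
w8_full.png px [  9.9 143.2] area 200 box [  0 137  26  16] world [0.5121 0.0227]
w8_full.png px [352.9 139.2] area 32 box [348 136  11   8] world [ 0.5035 -0.2114]
w8_full.png px [234.2 178.4] area 142 box [227 170  15  19] world [ 0.4801 -0.1295]
w8_full.png px [318.3 205.4] area 560 box [309 178  17  56] world [ 0.4578 -0.1864]
w8_full.png px [235.8 214.5] area 116 box [231 208  10  14] world [ 0.4533 -0.1271]
w8_full.png px [239.7 240.3] area 138 box [235 230  10  24] world [ 0.4327 -0.1273]
w8_full.png px [319.5 247.5] area 155 box [315 235  10  25] world [ 0.4243 -0.1858]
[[315.04801712 209.15632119]
 [230.9519901  201.0020182 ]
 [152.53422556 200.44130217]
 [ 82.43707725 211.78058398]]
```

Ampoule 4 is still in place at (0.457,-0.186). I'll pick it.

Emit:
{"api": "jog_arm", "payload": {
  "targets": [
    [1,-2,30,0,0,0,0.4],
    [0,0,26,0,0,0,0.4],
    [0,0,12,0,0,0,0.4],
    [0,0,7,0,0,0,0.4],
    [0,0,0,0,0,0,0.2],
    [0,0,0,0,0,0,0],
    [0,0,0,0,0,0,0],
    [0,0,0,0,0,0,0]
  ]
}}

```text
time_s: 27.85
position: [0.4564, -0.182, 0.0763]
orientation: [[0.999, -0.035, 0.001], [-0.035, -0.999, -0.0], [0.001, 0.0, -1.0]]
contact_force: [-1.5, -0.4, 5.6]
width: 0.0073
grasp_force: 32.8
```

Emit:
{"api": "jog_arm", "payload": {
  "targets": [
    [0,0,-30,0,0,0,0],
    [0,0,-40,0,0,0,0],
    [0,-40,-5,0,0,0,0],
    [0,-42,0,0,0,0,0],
    [0,-42,0,0,0,0,0],
    [0,-42,0,0,0,0,0],
    [0,-42,0,0,0,0,0],
    [0,-42,0,0,0,0,0],
    [-19,-42,0,0,0,0,0],
    [-19,-42,0,0,0,0,0],
    [-19,-43,0,0,0,0,0],
    [-18,-44,0,0,0,2.5,0],
    [0,0,15,0,0,0,0],
    [0,0,15,0,0,0,0],
    [0,0,9,0,0,0,0],
    [0,0,5,0,0,0,0],
    [0,0,2,0,0,0,0],
    [0,0,0,0,0,0,0]
  ]
}}

```text
time_s: 29.65
position: [0.3961, 0.2409, 0.1052]
orientation: [[0.997, -0.081, -0.001], [-0.081, -0.997, 0.001], [-0.001, -0.001, -1.0]]
contact_force: [-3.0, -1.0, 6.8]
width: 0.0074
grasp_force: 33.0
```

Emit:
{"api": "jog_arm", "payload": {
  "targets": [
    [0,0,0,0,0,0,0.15],
    [0,0,0,0,0,0,0.22],
    [0,0,-12,0,0,0,0.22],
    [0,0,-35,0,0,0,0.25],
    [16,40,0,0,0,0,0.4],
    [20,45,0,0,0,0,0.4],
    [20,45,0,0,0,0,0.4],
    [20,45,0,0,0,0,0.4],
    [20,46,0,0,0,0,0.4],
    [0,46,0,0,0,0,0.4],
    [0,46,0,0,0,0,0.4],
    [0,46,0,0,0,0,0.4],
    [0,0,0,0,0,-1.5,0.4],
    [0,0,0,0,0,0,0.4]
  ]
}}

```text
time_s: 31.05
position: [0.4629, -0.1254, 0.1518]
orientation: [[0.998, -0.056, 0.0], [-0.056, -0.998, 0.0], [0.0, -0.0, -1.0]]
contact_force: [0.3, 0.3, 0.4]
width: 0.0337
grasp_force: 0.0
```

Run:
```python
from h import *
snap('wrist','w9')
labels('w9_full.png')
print(pix('wrist',[[.4637,-.125,.01],[.4665,-.069,.01],[.46,-.015,.01]],load('w9')))
im=cv2.imread('pics/w9_full.png');cv2.imwrite('pics/p2x.png',im)
# brown detection
hsv=cv2.cvtColor(im,cv2.COLOR_BGR2HSV);m=((hsv[...,1]>95)&(hsv[...,0]<25)&(hsv[...,2]>50)).astype(np.uint8)
n,l,st,c=cv2.connectedComponentsWithStats(m)
for i in range(1,n):
    if st[i,4]>40: print('brown',c[i].round(),st[i],at('wrist',[c[i]],.006,load('w9'))[0][:2].round(4))
```

```text
[0.4629, -0.1254, 0.1518]
w9_full.png px [ 89.4 154.3] area 193 box [ 79 148  21  14] world [0.5122 0.0303]
w9_full.png px [  2.2 157.9] area 34 box [  0 155   7   7] world [0.5138 0.0947]
w9_full.png px [471.7 166.4] area 107 box [461 157  24  19] world [ 0.4888 -0.23  ]
w9_full.png px [507.3 174.5] area 37 box [501 171  14   8] world [ 0.4816 -0.2556]
w9_full.png px [539.7 174.7] area 26 box [536 171   9  10] world [ 0.4802 -0.2787]
w9_full.png px [521.7 180.5] area 37 box [517 174  10  14] world [ 0.4767 -0.2665]
w9_full.png px [418.  179.4] area 33 box [413 176  12  11] world [ 0.4815 -0.1935]
w9_full.png px [469.9 178.8] area 35 box [462 176  18   7] world [ 0.4799 -0.2296]
w9_full.png px [356.9 186.8] area 41 box [352 180  11  16] world [ 0.4785 -0.1512]
w9_full.png px [393.  190.8] area 28 box [390 184   7  13] world [ 0.4742 -0.1763]
w9_full.png px [378.2 197.8] area 40 box [370 194  16   8] world [ 0.4695 -0.166 ]
w9_full.png px [452.5 202.2] area 27 box [448 197  11  10] world [ 0.4632 -0.2188]
w9_full.png px [579.5 200.5] area 33 box [573 197  14   7] world [ 0.4592 -0.311
[... 1671 characters left out ...]
x [169.  305.6] area 38 box [164 300  12  13] world [0.3866 0.0016]
w9_full.png px [153.  311.9] area 36 box [149 306  10  14] world [0.381  0.0162]
[[320.40026221 208.58909875]
 [241.65897448 209.02085418]
 [169.45923045 221.13748187]]
brown [241. 188.] [234 182  16  12 158] [ 0.4812 -0.0699]
brown [167. 199.] [160 193  16  12 170] [ 0.476  -0.0151]
brown [241. 225.] [234 217  15  17 219] [ 0.4526 -0.0656]
brown [173. 235.] [164 227  17  19 223] [ 0.4466 -0.0127]
brown [240. 247.] [236 238  10  21 144] [ 0.4345 -0.0626]
brown [176. 257.] [170 249  11  20 157] [ 0.4285 -0.0112]
brown [510. 323.] [481 313  54  24 772] [ 0.349  -0.2786]
brown [288. 337.] [273 328  30  22 363] [ 0.3471 -0.0913]
```

Ampoules 1–3 are all in place. I'll pick ampoule 3.

Emit:
{"api": "jog_arm", "payload": {
  "targets": [
    [0,0,30,0,0,0,0.4],
    [0,0,26,0,0,0,0.4],
    [0,0,12,0,0,0,0.4],
    [0,0,7,0,0,0,0.4],
    [0,0,0,0,0,0,0.2],
    [0,0,0,0,0,0,0],
    [0,0,0,0,0,0,0],
    [0,0,0,0,0,0,0]
  ]
}}

```text
time_s: 31.9
position: [0.4636, -0.1238, 0.0772]
orientation: [[0.999, -0.053, 0.001], [-0.053, -0.999, -0.0], [0.001, -0.0, -1.0]]
contact_force: [-0.3, 0.5, 1.0]
width: 0.0073
grasp_force: 32.0
```

Emit:
{"api": "jog_arm", "payload": {
  "targets": [
    [0,0,-30,0,0,0,0],
    [0,0,-40,0,0,0,0],
    [-4,-40,-5,0,0,0,0],
    [-4,-42,0,0,0,0,0],
    [-4,-42,0,0,0,0,0],
    [-4,-42,0,0,0,0,0],
    [-4,-42,0,0,0,0,0],
    [-4,-42,0,0,0,0,0],
    [-4,-42,0,0,0,0,0],
    [-4,-42,0,0,0,1.5,0],
    [0,0,15,0,0,0,0],
    [0,0,15,0,0,0,0],
    [0,0,9,0,0,0,0],
    [0,0,5,0,0,0,0],
    [0,0,2,0,0,0,0],
    [0,0,0,0,0,0,0]
  ]
}}

```text
time_s: 33.5
position: [0.4491, 0.2109, 0.1062]
orientation: [[0.997, -0.08, -0.0], [-0.08, -0.997, 0.001], [-0.0, -0.001, -1.0]]
contact_force: [-0.2, -0.3, 1.6]
width: 0.007
grasp_force: 32.0
```

Emit:
{"api": "jog_arm", "payload": {
  "targets": [
    [0,0,0.5,0,0,0,0.1],
    [0,0,0,0,0,0,0.22],
    [0,0,0,0,0,0,0.22],
    [0,0,-12,0,0,0,0.22],
    [0,0,-34,0,0,0,0.25],
    [5,36,0,0,0,0,0.4],
    [5,40,0,0,0,0,0.4],
    [5,40,0,0,0,0,0.4],
    [6,40,0,0,0,0,0.4],
    [6,40,0,0,0,0,0.4],
    [6,40,0,0,0,0,0.4],
    [6,41,0,0,0,4.5,0.4],
    [0,0,0,0,0,0,0.4]
  ]
}}

```text
time_s: 34.8
position: [0.4661, -0.0738, 0.1527]
orientation: [[0.986, -0.167, 0.003], [-0.167, -0.986, -0.003], [0.003, 0.002, -1.0]]
contact_force: [-0.1, 0.4, 0.3]
width: 0.034
grasp_force: 0.0
```

```bash
cat >> h.py <<'E'
def brown(fn):
    snap('wrist',fn)
    im=cv2.imread('pics/'+fn+'_full.png')
    hsv=cv2.cvtColor(im,cv2.COLOR_BGR2HSV);m=((hsv[...,1]>95)&(hsv[...,0]<25)&(hsv[...,2]>50)).astype(np.uint8)
    n,l,st,c=cv2.connectedComponentsWithStats(m)
    for i in range(1,n):
        if st[i,4]>40: print('brown',c[i].round(),st[i],at('wrist',[c[i]],.006,load(fn))[0][:2].round(4))
E
python3 - <<'E'
from h import *
brown('w10')
E
```

```text
[0.4661, -0.0738, 0.1527]
brown [312. 189.] [306 184  13  11 104] [ 0.4814 -0.0701]
brown [239. 208.] [231 202  16  13 152] [ 0.4757 -0.015 ]
brown [312. 226.] [306 218  14  17 163] [ 0.453  -0.0652]
brown [245. 244.] [237 235  16  20 204] [ 0.4467 -0.0126]
brown [313. 248.] [309 240  10  20 118] [ 0.4344 -0.0626]
brown [248. 263.] [243 256  11  18 110] [ 0.4298 -0.011 ]
brown [583. 300.] [ 552  285   62   33 1012] [ 0.3477 -0.2756]
brown [305. 319.] [279 307  49  27 858] [ 0.3701 -0.0448]
brown [501. 317.] [483 310  39  13  50] [ 0.3437 -0.2064]
brown [359. 335.] [352 327  17  17 145] [ 0.3465 -0.0864]
```

Emit:
{"api": "jog_arm", "payload": {
  "targets": [
    [0,-3,30,0,0,0,0.4],
    [0,0,26,0,0,0,0.4],
    [0,0,12,0,0,0,0.4],
    [0,0,7,0,0,0,0.4],
    [0,0,0,0,0,0,0.2],
    [0,0,0,0,0,0,0],
    [0,0,0,0,0,0,0],
    [0,0,0,0,0,0,0]
  ]
}}

```text
time_s: 35.65
position: [0.4668, -0.0647, 0.0767]
orientation: [[0.988, -0.157, 0.001], [-0.157, -0.988, 0.0], [0.001, -0.0, -1.0]]
contact_force: [-0.0, 1.6, 2.0]
width: 0.0074
grasp_force: 32.3
```

Emit:
{"api": "jog_arm", "payload": {
  "targets": [
    [0,0,-30,0,0,0,0],
    [0,0,-40,0,0,0,0],
    [-7,-40,-5,0,0,0,0],
    [-7,-40,0,0,0,0,0],
    [-25,-40,0,0,0,0,0],
    [-25,-40,0,0,0,0,0],
    [-25,-40,0,0,0,0,0],
    [-25,-41,0,0,0,0,0],
    [0,0,0,0,0,-4.5,0],
    [0,0,15,0,0,0,0],
    [0,0,15,0,0,0,0],
    [0,0,9,0,0,0,0],
    [0,0,5,0,0,0,0],
    [0,0,2,0,0,0,0],
    [0,0,0,0,0,0,0]
  ]
}}

```text
time_s: 37.15
position: [0.3916, 0.1908, 0.1056]
orientation: [[0.997, -0.08, -0.001], [-0.08, -0.997, 0.001], [-0.001, -0.001, -1.0]]
contact_force: [-3.1, -1.2, 6.3]
width: 0.0079
grasp_force: 32.7
```

Emit:
{"api": "jog_arm", "payload": {
  "targets": [
    [0,0,0,0,0,0,0.1],
    [0,0,0,0,0,0,0.22],
    [0,0,0,0,0,0,0.22],
    [0,0,-12,0,0,0,0.22],
    [0,0,-35,0,0,0,0.25],
    [17,40,0,0,0,0,0.4],
    [17,40,0,0,0,0,0.4],
    [17,40,0,0,0,0,0.4],
    [17,40,0,0,0,0,0.4],
    [17,39,0,0,0,0,0.4],
    [0,0,0,0,0,0.5,0.4]
  ]
}}

```text
time_s: 38.25
position: [0.4623, -0.0205, 0.1532]
orientation: [[0.995, -0.097, 0.004], [-0.097, -0.995, -0.003], [0.004, 0.002, -1.0]]
contact_force: [-0.7, 0.2, -0.2]
width: 0.0342
grasp_force: 0.0
```

Run:
```python
from h import *
brown('w11')
```

```text
[0.4623, -0.0205, 0.1532]
brown [312. 191.] [306 186  13  11 101] [ 0.4757 -0.0155]
brown [312. 227.] [305 220  14  17 154] [ 0.4474 -0.0124]
brown [312. 250.] [308 242  10  20 119] [ 0.4285 -0.0108]
brown [623. 306.] [601 294  39  28 622] [ 0.3467 -0.2686]
brown [337. 307.] [322 296  36  24 545] [ 0.3739 -0.0253]
brown [549. 318.] [530 312  41  12  55] [ 0.3433 -0.2037]
brown [ 42. 318.] [ 35 314  15  10 109] [0.3838 0.2274]
brown [ 51. 347.] [ 46 341  12  13  71] [0.3528 0.2311]
brown [429. 387.] [414 367  37  33 592] [ 0.2754 -0.1029]
```

Emit:
{"api": "jog_arm", "payload": {
  "targets": [
    [0,-1,30,0,0,0,0.4],
    [0,0,26,0,0,0,0.4],
    [0,0,12,0,0,0,0.4],
    [0,0,7,0,0,0,0.4],
    [0,0,0,0,0,0,0.2],
    [0,0,0,0,0,0,0],
    [0,0,0,0,0,0,0],
    [0,0,0,0,0,0,0]
  ]
}}

```text
time_s: 39.1
position: [0.4611, -0.0128, 0.0776]
orientation: [[0.996, -0.087, 0.001], [-0.087, -0.996, 0.0], [0.001, -0.0, -1.0]]
contact_force: [0.1, 0.3, -0.3]
width: 0.0075
grasp_force: 31.9
```

Emit:
{"api": "jog_arm", "payload": {
  "targets": [
    [0,0,-30,0,0,0,0],
    [0,0,-40,0,0,0,0],
    [-6,-33,-5,0,0,0,0],
    [-8,-40,0,0,0,0,0],
    [-8,-40,0,0,0,0,0],
    [-8,-40,0,0,0,0,0],
    [0,-20,0,0,0,-0.5,0],
    [0,0,15,0,0,0,0],
    [0,0,15,0,0,0,0],
    [0,0,9,0,0,0,0],
    [0,0,5,0,0,0,0],
    [0,0,2,0,0,0,0],
    [0,0,0,0,0,0,0]
  ]
}}

```text
time_s: 40.4
position: [0.4461, 0.1616, 0.1065]
orientation: [[0.997, -0.08, -0.0], [-0.08, -0.997, 0.001], [-0.0, -0.001, -1.0]]
contact_force: [-0.2, 0.4, 0.8]
width: 0.0075
grasp_force: 31.9
```

Emit:
{"api": "jog_arm", "payload": {
  "targets": [
    [0,0,0.5,0,0,0,0.1],
    [0,0,0,0,0,0,0.22],
    [0,0,0,0,0,0,0.22],
    [0,0,-12,0,0,0,0.22],
    [0,0,-40,0,0,0,0.25],
    [-10,-15,-45,0,0,0,0.4],
    [-17,-16,-45,0,0,0,0.4],
    [-17,-16,-45,0,0,0,0.2],
    [0,0,0,0,0,0,0],
    [0,0,0,0,0,0,0]
  ]
}}

```text
time_s: 41.4
position: [0.4059, 0.2128, 0.2923]
orientation: [[0.997, -0.076, 0.001], [-0.076, -0.997, 0.002], [0.001, -0.002, -1.0]]
contact_force: [-0.3, -0.4, -0.1]
width: 0.0002
grasp_force: 0.0
```

Run:
```python
from h import *
snap('wrist','w12')
```

```text
[0.4059, 0.2128, 0.2923]
```

View pics/w12.png

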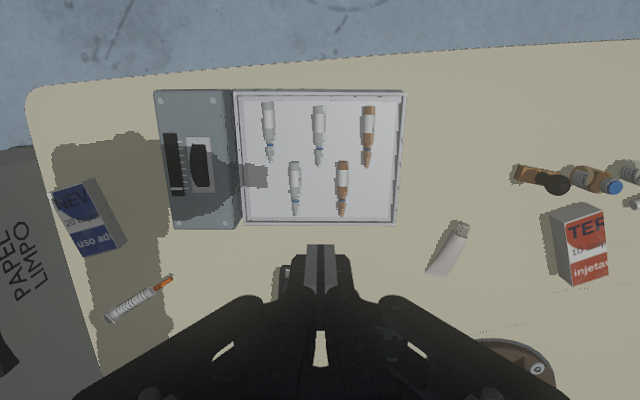

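All five ampoules lie singly on the plate: (268,130), (295,188), (319,135), (343,188) and (368,135). None remain on the table. Next I'll return to the wheel.

Emit:
{"api": "jog_arm", "payload": {
  "targets": [
    [-1,-40,0,0,0,0,0],
    [-1,-41,0,0,0,0,0],
    [-1,-40,25,0,0,0,0],
    [0,0,40,0,0,0,0],
    [0,0,40,0,0,0,0],
    [0,0,30,0,0,0,0],
    [0,0,15,0,0,0,0],
    [0,0,6,0,0,0,0],
    [0,0,2,0,0,0,0],
    [0,0,0,0,0,0,0]
  ]
}}

```text
time_s: 42.45
position: [0.4136, 0.3325, 0.1341]
orientation: [[0.997, -0.08, 0.001], [-0.08, -0.997, 0.001], [0.001, -0.001, -1.0]]
contact_force: [-0.1, -0.8, 0.3]
width: 0.0001
grasp_force: 0.0
```

```bash
python3 - 2>/dev/null <<'E'
from h import *
s=r.get_state();print(np.round(s['position'],4),np.round(s['contact_force'],2))
pointer('p3')
E
```

```text
[0.4136 0.3325 0.1341] [-0.09 -0.84  0.34]
[113, 116, 82, 38, 32, 34, 34, 31, 50, 113, 115, 108, 62, 33, 33, 32, 33, 32, 34, 33, 33, 33, 33, 34, 34, 34, 33, 33, 33, 33, 34, 34, 34, 33, 34, 35, 35, 35, 35, 35, 35, 38, 40, 41, 43, 42, 44, 44, 44, 45, 44, 45, 45, 46, 46, 46, 47, 46, 47, 48, 48, 47, 49, 49, 49, 49, 50, 50, 68]
pointer x mm -24.5 click 0.0 117.12317276000977
```

Emit:
{"api": "jog_arm", "payload": {
  "targets": [
    [-3,-1,0,0,0,0,0],
    [0,0,2.5,0,0,0,0],
    [0,0,1,0,0,0,0],
    [0,0,0,0,0,0,0]
  ]
}}

```text
time_s: 42.9
position: [0.41, 0.3343, 0.1302]
orientation: [[0.997, -0.078, 0.0], [-0.078, -0.997, 0.001], [0.0, -0.001, -1.0]]
contact_force: [-0.6, 0.7, 5.1]
width: -0.0
grasp_force: 2.3
```

Emit:
{"api": "jog_arm", "payload": {
  "targets": [
    [3,0,0,0,0,0,0],
    [3,0,0,0,0,0,0],
    [3,0,0,0,0,0,0],
    [3,0,0,0,0,0,0],
    [3,0,0,0,0,0,0],
    [3,0,0,0,0,0,0],
    [3,0,0,0,0,0,0],
    [0,0,0,0,0,0,0],
    [0,0,-10,0,0,0,0],
    [-11,0,0,0,0,0,0],
    [-11,0,0,0,0,0,0],
    [0,0,0,0,0,0,0]
  ]
}}

```text
time_s: 44.1
position: [0.4062, 0.3343, 0.1394]
orientation: [[0.997, -0.077, -0.003], [-0.077, -0.997, -0.0], [-0.003, 0.0, -1.0]]
contact_force: [-1.1, 0.1, 0.2]
width: -0.0001
grasp_force: 0.0
```

```bash
python3 - 2>/dev/null <<'E'
from h import *
s=r.get_state();print(np.round(s['position'],4),np.round(s['contact_force'],2))
pointer('p4')
E
```

```text
[0.4062 0.3343 0.1394] [-1.08  0.11  0.2 ]
[87, 79, 56, 35, 35, 35, 35, 35, 35, 36, 35, 35, 36, 36, 35, 35, 35, 35, 35, 35, 36, 36, 35, 36, 36, 36, 36, 35, 51, 119, 118, 104, 43, 39, 40, 43, 43, 44, 44, 45, 44, 46, 45, 46, 46, 46, 46, 48, 48, 47, 48, 48, 48, 48, 49, 49, 50, 49, 50, 51, 50, 51, 51, 52, 52, 53, 53, 52, 99]
pointer x mm -5.500000000000002 click 2.7142857142857144 119.58255195617676
```

Emit:
{"api": "jog_arm", "payload": {
  "targets": [
    [4,0,8,0,0,0,0],
    [0,0,1,0,0,0,0],
    [0,0,1,0,0,0,0],
    [0,0,0,0,0,0,0],
    [3,0,0,0,0,0,0],
    [3,0,0,0,0,0,0],
    [3,0,0,0,0,0,0],
    [3,0,0,0,0,0,0],
    [3,0,0,0,0,0,0],
    [1,0,0,0,0,0,0],
    [0,0,0,0,0,0,0],
    [0,0,-10,0,0,0,0],
    [-11,0,0,0,0,0,0],
    [-6,0,-4,0,0,0,0],
    [0,0,0,0,0,0,0]
  ]
}}

```text
time_s: 45.65
position: [0.4105, 0.334, 0.1439]
orientation: [[0.997, -0.078, -0.001], [-0.078, -0.997, 0.0], [-0.001, -0.0, -1.0]]
contact_force: [0.3, 0.5, 0.4]
width: 0.0
grasp_force: 0.0
```

```bash
python3 - 2>/dev/null <<'E'
from h import *
s=r.get_state();print(np.round(s['position'],4),np.round(s['contact_force'],2))
pointer('p5')
im=cv2.imread('pics/p5.png')
print(pix('wrist',[[.421,.3345,.058],[.423,.362,.046]],load('p5')))
E
```

```text
[0.4105 0.334  0.1439] [0.25 0.46 0.38]
[124, 123, 85, 35, 36, 34, 36, 35, 35, 36, 35, 36, 35, 36, 35, 35, 36, 36, 35, 35, 35, 35, 36, 36, 35, 36, 35, 36, 36, 36, 37, 36, 37, 37, 36, 37, 36, 39, 41, 43, 45, 45, 45, 43, 126, 184, 186, 105, 44, 46, 47, 47, 48, 47, 47, 48, 49, 49, 49, 50, 50, 50, 50, 51, 51, 51, 51, 51, 83]
pointer x mm 10.499999999999995 click 4.999999999999999 188.09934997558594
[[318.7151797  229.91929533]
 [270.53034897 221.03159486]]
```

Emit:
{"api": "jog_arm", "payload": {
  "targets": [
    [0,0,-40,0,0,0,0],
    [-10,20,-40,0,0,0,0],
    [-10,30,-20,0,0,0,0],
    [0,0,0,0,0,0,0],
    [0,0,0,0,0,0,0]
  ]
}}

```text
time_s: 46.2
position: [0.3879, 0.2855, 0.2442]
orientation: [[0.997, -0.079, 0.0], [-0.079, -0.997, 0.002], [-0.0, -0.002, -1.0]]
contact_force: [0.2, 0.2, -0.1]
width: -0.0
grasp_force: 0.0
```

Run:
```python
from h import *
snap('wrist','w13')
q=pix('wrist',[[.423,.362,.046]],load('w13'))[0];print(q)
u,v=q.astype(int)
im=cv2.imread('pics/w13_full.png')
a=cv2.resize(im[max(0,v-65):max(0,v-65)+130,max(0,u-50):max(0,u-50)+100],None,fx=4,fy=4,interpolation=cv2.INTER_CUBIC)
b=im[0:260,u-20:u+360];b=cv2.resize(b,(380,520*380//760*1))
o=np.zeros((520,790,3),np.uint8);o[:,:400]=a;o[:b.shape[0],405:405+b.shape[1]]=b[:,:385]
cv2.imwrite('pics/c13.png',o)
```

```text
[0.3879, 0.2855, 0.2442]
[228.53157144 153.10155933]
```

View pics/c13.png

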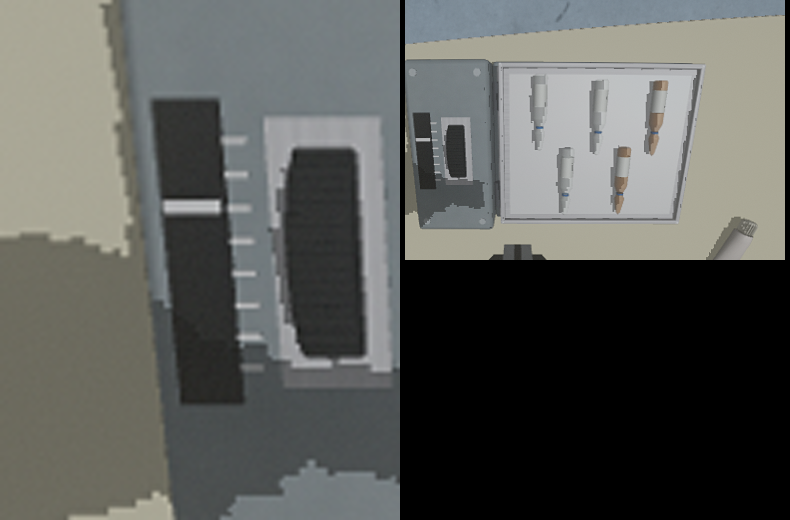

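The pointer (192,207) stands at the third mark from the far end, which is the fifth above off. All five ampoules are on the plate.

```bash
python3 -c "
from cell import r
print(r.sign_off())"
```

```text
the job is handed in; nothing more can be done
None
```

The job is handed in: the dimmer was rolled to off, the wedge was pulled out and laid in the tray, and the plate lies flat. All five ampoules are on the plate, none on another, and the wheel now stands at the fifth mark.

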